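# Free the glued blank from a screw press of unknown thread

### The job

The glued-up wooden blank in the bench screw press has cured. Nobody knows whether the press has a right- or a left-hand thread: find by feel which way the T-handle gives, back it off at least half a turn, and only then draw the blank out and lay it flat in the middle of the drying rack, squarely across both battens. Leave the mallet, the chisel and the glue bottle where they are.

Things in the scene. Friction and masses are not known exactly. Their poses are not given: they have to be found in the camera images.
- press: Grey cast-iron bench screw press, fixed. Origin on the bench under the screw axis; x points from the open front to the column at the back, z up. Base 110 mm wide (y), x = -100 to 105 mm; its bed is 30 mm above the bench. Column: x = 65 to 105 mm, 60 mm wide, 175 mm high. Between bed and head it is open to the front and both sides
- press_head (a point): Middle of the top of the press's round head, 68 mm across, on the screw axis, 115 to 170 mm above the bench; an arm 44 mm wide, 130 to 170 mm above the bench, joins it to the column behind
- pad (a point): Centre of the underside of the round steel pad, 48 mm across, that clamps the blank from above with about 30 N (66 mm over the bench when tight). It only rises when the screw is turned in the loosening direction: 1.6 mm per radian after the first 0.3 rad, so some 4.5 mm after half a turn; the handle stays at its height
- handle_center (a point): Centre of the wooden T-handle on top of the press screw, 215 mm over the bench. A level bar 130 mm long along this point's y, 22 mm wide (x), 26 mm high, on a vertical steel stem 19 mm thick; 32 mm free between bar and head. The point turns with the handle; at the start its axes are parallel to the press's
- screw (a joint): Turning angle of the T-handle in rad: 0 as found (tight), positive counter-clockwise seen from above, -4.4 to 4.4. The thread hand differs from start to start and cannot be seen. In the tightening direction the handle stops dead within 0.1 rad; in the loosening one it turns against a steady drag of 0.1 to 0.2 N m and stays where it is left
- blank_center (a point): Centre of the glued wooden blank, a loose straight block of three dark and light layers, 190 mm long (its x), 56 mm wide (y), 36 mm high (z), about 0.24 kg. At the start it lies on the press bed along the press's x, its centre about 60 mm in front of the screw axis and its front end standing about 55 mm out over the bench beyond the base
- rack_center (a point): Drying rack, fixed: a plywood board 200 x 170 x 12 mm with two wooden battens 160 mm long (along the rack's y), 22 mm wide and 22 mm high, at x = -60 and +60 mm. This point is the middle of the rack at the height of the batten tops, 34 mm above the bench; the blank shall lie with its length along this point's x, resting on both battens
- mallet_center (a point): Joiner's mallet lying on its side, bystander; centre of its head (65 x 115 x 72 mm), handle 13 mm in radius reaching 150 mm along its -x
- chisel_center (a point): Wood chisel 245 mm long lying along its x, bystander; middle of it, 10 mm above the bench
- glue_center (a point): White glue bottle, 60 mm across and 165 mm tall, standing, bystander; its centre
Mind the look-alikes: they are no part of the job. What is shaped like the part that bears blank_center but pink or red is not meant.

How it is judged:
On the way:
1. the press screw is backed off by 2.6 rad or more while the blank still lies in the press ((value of joint screw above 2.6 rad or value of joint screw below -2.6 rad) and distance of blank_center from where it was at the start of the episode below 0.03 m), for 0.2 s.
At the end, for the whole second after the job is handed in: The blank lies at rest and released, flat (tilt under 0.06 rad) on both battens of the drying rack, its centre within 30 mm of the rack's middle and 14 to 22 mm above the batten tops, its length within 0.2 rad of the rack's x; the press screw is still backed off by 2.3 rad or more (horizontal distance between blank_center and rack_center below 0.03 m and angle between the x axis of blank_center and the x axis of rack_center, either way round below 0.2 rad and z of blank_center in the frame of rack_center between 0.014 and 0.022 m and angle between blank_center's own z axis and vertical below 0.06 rad and linear speed of blank below 0.01 m/s and (value of joint screw above 2.3 rad or value of joint screw below -2.3 rad)); the robot touches nothing.
It fails at once if the blank is dragged (30 mm or more) while the screw is backed off less than 2 rad (distance of blank_center from where it was at the start of the episode above 0.03 m and value of joint screw between -2 and 2 rad).
It fails at once if the mallet, the chisel or the glue bottle is moved by more than 30 mm (distance of any of mallet_center, chisel_center, glue_center from where it was at the start of the episode above 0.03 m).
It also fails if it takes over 70 s, if anything falls off the work surface, if the arm or the gripper's body presses on something with over 40 N, if the wrist force passes 120 N, or if a joint passes its speed limit or range.

### The arm

A 7-joint arm with a two-finger parallel gripper is mounted at the origin on the work surface. World frame = base frame: x ahead of the robot, y to its left, z up, the work surface at z = 0. Lengths are in m, angles in rad, forces in N, time in s.
With the tool pointing down it reaches from about 0.4 to 0.85 m from the base axis. Payload 10.4 kg.
Tool frame: the origin (TCP) lies between the finger pads; the fingertips stand 25 mm ahead of it and the grasp point (between the pads) lies 6 mm ahead of it; x points along the fingers, y is the direction in which the jaws open and shut, and the axes are right-handed (so a half turn about x gives the same grasp; the last joint's range is limited). The gripper opens to 87 mm and grips with 3 to 60 N. Pads are 19 mm wide; open, the fingers measure 117 mm over their backs; the gripper's body (75 mm by 190 mm) begins 51 mm behind the grasp point.
Start: joints at [-1.148, 0.332, -0.065, 1.46, 0.022, 1.35, -0.088], TCP at [0.269, 0.564, 0.215] pointing down, gripper open.
Joint ranges: [-2.6, 2.6], [-0.5, 2.12], [-1.47, 1.34], [0.16, 2.42], [-1.27, 4.41], [0.06, 2.06], [-2.6, 2.6]. Speed limits (rad/s): [2.22, 2.22, 2.79, 2.79, 3.14, 3.14, 3.14].

### API

Orientations are given as a unit quaternion [x, y, z, w].
In Python, from bench import r gives the robot as it stands.
- The arm moves only by the shell command python3 -m pendant 'ROWS' [FORCE]. ROWS is JSON, a list of rows, each an object with "translation": the shift along the world's x, y, z in cm, a list of three; "angular": the turn, a rotation vector about the world's x, y, z in degrees, a list of three; "hand": the opening, from -1 (shut) to 1 (fully open). In form: [{"translation": [dx, dy, dz], "angular": [wx, wy, wz], "hand": hand}, ...]. A call has 1 to 20 rows; each row shifts and turns the commanded pose from where the row before left it; what a row does not reach is not made up. A row lasts 1/10 s, in which the tool goes at most 50 mm and 8.59 degrees, less where a joint would pass 70% of its speed; a pose out of reach is approached as far as the arm can. A call is refused whole if a number of a shift passes 5 or a number of a turn 8.59, either way. A call with a gripper value outside its range is refused whole. The fingers move at their own pace and stop on an object; FORCE is the grip in N (left out, the last holds). Time passes only in rows, so rows that do not move let the fingers close. It gives the time, the measured TCP pose, the force and the opening at its end, in the units of the state.
- r.read_state(): the state, without advancing time (a new reading comes with each control period).
- r.camera(name): name is "scene" or "top" or "wrist"; returns the picture (384x512x3 uint8, red, green, blue); there is no depth.
- r.camera_info(name): a dict with "fx", "fy", "cx", "cy" (pixels), "rvec" (rotation vector, rad) and "tvec" (3), from world to camera coordinates, as OpenCV has them; the wrist camera has in their place "mount" (4x4, takes a point from camera to tool coordinates, whose origin is the TCP and whose axes are the tool frame's). Camera axes: x right, y down, z forward; pixel columns grow to the right and rows downward; lengths in m; the calibration is good to about 2 mm. A picture is of the moment at which its call begins: read the wrist's pose just before it. camera_info takes no time and is no camera call.
- r.close_job(): hands the job in, once; it reports no verdict.
Trained networks look in the newest picture that a camera, given by its name, has taken for a name from the list of things; names that differ only in an ending like _2 or _b are one class to them, and where a whole thing is asked for, a point or a joint stands for the part that bears it (a point fixed in the world has none). Each returns a list of dicts, best first, with "confidence" (0 to 1); they miss things now and then, are a little off and sometimes report something else, mostly with a low value. They report only what shows in the picture. A call takes as long as a camera call. They do not tell look-alikes from the thing itself.
- r.find_in(camera, name): "point" ([row, column] in pixels, amid what is visible of it).
- r.mark_of(camera, name): "point" ([row, column] in pixels: a listed point, or the origin of a listed thing).
The state is a dict: "time": time; "joint_positions": joint angles; "joint_vel": joint speeds; "joint_torque": joint torques, N m; "ee_pos": TCP position; "eef_rot": TCP orientation; "ft_force": force on the tool from outside, world axes, zero at the start; "torque": the same for the moment, N m; "width": finger opening in m.
Only numpy, scipy, OpenCV 4.12 (cv2) and the standard library are available. Lean on these libraries where they do the work, as an engineer would, in place of code of your own. Each camera call takes 0.05 s, during which the arm holds its last target.

## Working session

There is one attempt and no reset: what is moved stays moved. The work goes in short steps, Python scripts to look and compute and a shell command to move; the robot and the scene stay as the last step left them, time stands still between calls to the robot, and variables do not carry over. Pictures are saved under pics/ and viewed, and the job is handed in when it is done.

```bash
mkdir -p pics; ls
cat > h.py <<'E'
import numpy as np, cv2
from bench import r
from scipy.spatial.transform import Rotation as R
def cam(n):
    i=r.camera_info(n); K=np.array([[i['fx'],0,i['cx']],[0,i['fy'],i['cy']],[0,0,1]])
    if 'rvec' in i:
        M=cv2.Rodrigues(np.array(i['rvec'],float))[0]; t=np.array(i['tvec'],float).ravel()
    else:
        s=r.read_state(); T=np.eye(4);T[:3,:3]=R.from_quat(s['eef_rot']).as_matrix();T[:3,3]=s['ee_pos']
        W=np.linalg.inv(T@np.array(i['mount'])); M=W[:3,:3];t=W[:3,3]
    return K,M,t
def at_z(n,rc,z,c=None):
    K,M,t=c or cam(n); d=M.T@np.linalg.inv(K)@np.array([rc[1],rc[0],1.]); o=-M.T@t
    return o+d*(z-o[2])/d[2]
def proj(n,p,c=None):
    K,M,t=c or cam(n); q=K@(M@np.array(p,float)+t); return np.array([q[1]/q[2],q[0]/q[2]])
def snap(n,f):
    im=r.camera(n); cv2.imwrite('pics/'+f,im[:,:,::-1]); return im
E
python3 - <<'E'
from h import *
for n in('scene','top'):
    snap(n,n+'0.png'); K,M,t=cam(n); print(n,-M.T@t)
    for k in ('press','press_head','handle_center','blank_center','rack_center','mallet_center','chisel_center','glue_center'):
        print(k,[(np.round(d['point']).tolist(),round(d['confidence'],2)) for d in r.mark_of(n,k)][:4])
s=r.read_state();print(s)
E
```

```text
pics
scene [ 1.18471284 -0.52764889  0.95993941]
press [([223.0, 313.0], 0.78)]
press_head [([185.0, 317.0], 0.58), ([201.0, 303.0], 0.17)]
handle_center [([175.0, 320.0], 0.56)]
blank_center [([168.0, 256.0], 0.92), ([203.0, 302.0], 0.75)]
rack_center [([264.0, 224.0], 0.61)]
mallet_center [([157.0, 335.0], 0.97)]
chisel_center [([274.0, 149.0], 0.66)]
glue_center [([186.0, 371.0], 0.59)]
top [ 0.40919103 -0.01701571  1.39288894]
press [([152.0, 225.0], 0.78)]
press_head [([142.0, 220.0], 0.63)]
handle_center [([135.0, 219.0], 0.63)]
blank_center [([167.0, 226.0], 0.96), ([228.0, 310.0], 0.91), ([254.0, 226.0], 0.84)]
rack_center [([155.0, 346.0], 0.76)]
mallet_center [([201.0, 133.0], 0.72)]
chisel_center [([191.0, 408.0], 0.7)]
glue_center [([130.0, 144.0], 0.71)]
{'time': 0.9, 'joint_positions': array([-1.14761378,  0.3322084 , -0.06470478,  1.46007387,  0.02157334,
        1.34986994, -0.0885119 ]), 'joint_vel': array([ 1.43070807e-03,  4.14003853e-04, -2.92247150e-05,  1.29160932e-03,
        2.23960600e-04,  1.38482423e-03, -1.04191970e-03]), 'joint_torque': array([-3.31707051e-04, -6.23040676e+01,  2.44955026e-02, -3.90128911e+01,
       -6.10384159e-02,  3.16945743e-02,  1.43047566e-05]), 'ee_pos': array([0.26946726, 0.56397462, 0.21488277]), 'eef_rot': array([ 0.15635919,  0.68962127, -0.15626038,  0.68960641]), 'ft_force': array([ 0.00475947, -0.95420185, -0.57272665]), 'torque': array([-0.01960662,  0.03339543,  0.07468821]), 'width': 0.08728947719765538}
```

Run:
```python
import cv2
for n in('scene','top'):
    i=cv2.imread(f'pics/{n}0.png'); cv2.imwrite(f'pics/{n}0b.png',cv2.resize(i,(800,600),interpolation=cv2.INTER_CUBIC))
```

```text
(no output)
```

View pics/scene0.png

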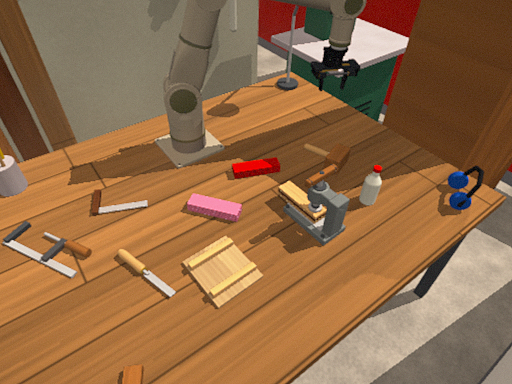

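View pics/top0b.png

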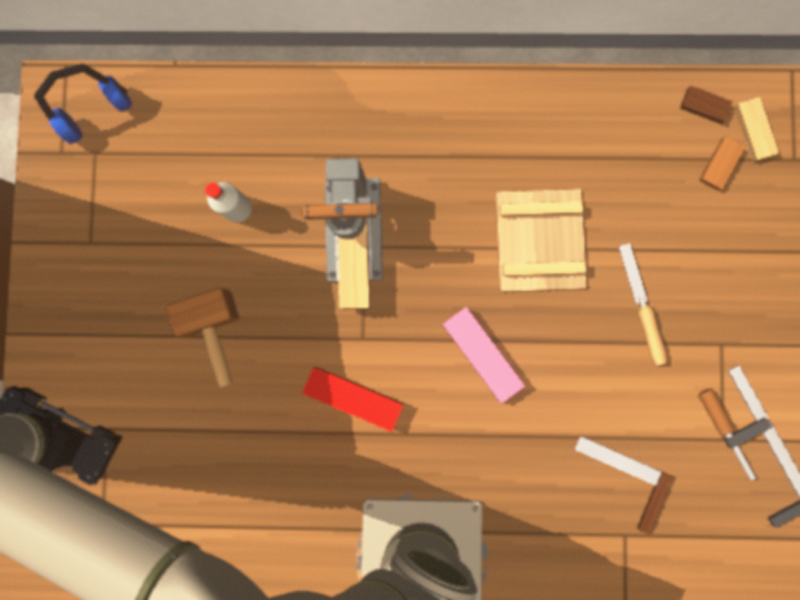

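The scene shows the press at scene (205,315). There are three block-shaped things in the top view: a natural wood block in the press at (167,226), a red one at (254,226) and a pink one at (228,310). The one meant is the wooden block clamped in the press. I'll confirm it in an enlarged crop and take the measurements there.

Run:
```python
from h import *
i=cv2.imread('pics/top0.png')
a=cv2.resize(i[95:205,185:255],None,fx=5,fy=5,interpolation=cv2.INTER_CUBIC)
b=cv2.resize(i[115:195,310:385],None,fx=5,fy=5,interpolation=cv2.INTER_CUBIC)
cv2.imwrite('pics/ca.png',a);cv2.imwrite('pics/cb.png',b)
for k,p,z in(('handle',(135,219),.228),('head',(142,220),.17),('blankfront top',(167,226),.066),('rack',(155,346),.034),('press',(152,225),0),('mallet',(201,133),.05),('glue',(130,144),.08),('chisel',(191,408),.01)): print(k,at_z('top',p,z).round(3))
```

```text
handle [0.642 0.138 0.228]
head [0.634 0.143 0.17 ]
blankfront top [0.577 0.137 0.066]
rack [ 0.623 -0.228  0.034]
press [0.634 0.148 0.   ]
mallet [0.472 0.419 0.05 ]
glue [0.684 0.384 0.08 ]
chisel [ 0.517 -0.423  0.01 ]
```

View pics/ca.png

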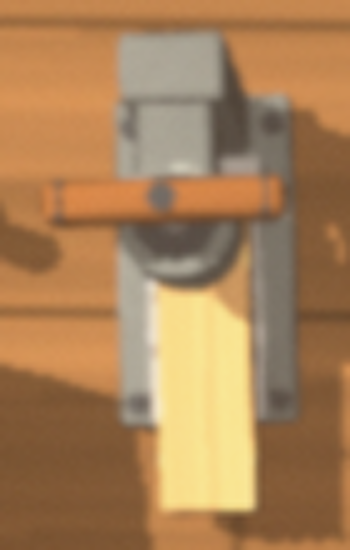

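View pics/cb.png

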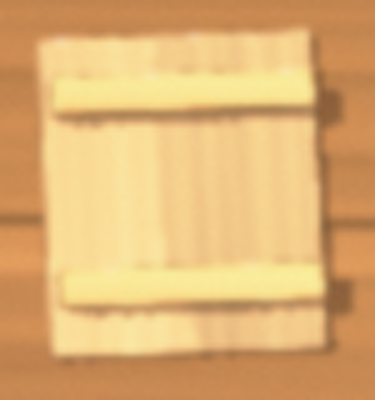

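Run:
```python
from h import *
A=lambda r_,c,z:at_z('top',(95+(r_-2)/5,185+(c-2)/5),z)[:2]
B=lambda r_,c,z:at_z('top',(115+(r_-2)/5,310+(c-2)/5),z)[:2]
def deg(d): return round(float(np.degrees(np.arctan2(d[1],d[0]))),1)
l,q=A(202,43,.226),A(197,284,.226); print('handle',(l+q)/2,np.linalg.norm(l-q),deg(l-q),'screw',A(195,162,.232))
f1,f2=A(512,158,.066),A(510,256,.066);b1,b2=A(285,155,.066),A(330,250,.066)
print('blankfront',(f1+f2)/2,np.linalg.norm(f1-f2),deg(b1-f1),deg(b2-f2))
print('pressbase', A(424,120,.03),A(424,297,.03),A(97,290,.03),deg(A(97,290,.03)-A(424,297,.03)),deg(A(424,120,.03)-A(424,297,.03)))
c=[B(38,37,.012),B(30,308,.012),B(350,328,.012),B(355,54,.012)]
print('rack',np.mean(c,0),[np.round(x,3) for x in c],deg(c[0]-c[3]),deg(c[1]-c[2]),deg(c[0]-c[1]),deg(c[3]-c[2]))
b=[B(80,52,.034),B(72,313,.034),B(105,315,.034),B(115,57,.034),B(272,61,.034),B(265,322,.034),B(298,325,.034),B(306,65,.034)]
print('rack2',np.mean(b,0),deg(np.mean(b[:4],0)-np.mean(b[4:],0)))
```

```text
handle [0.64388349 0.14316999] 0.12849547947277182 91.8 screw [0.64508084 0.14313986]
blankfront [0.48770732 0.13457122] 0.05874797784803284 2.1 3.1
pressbase [0.54284469 0.1936122 ] [0.54426404 0.08432011] [0.74880703 0.09255369] 2.3 90.7
rack [ 0.63271348 -0.2311916 ] [array([ 0.73, -0.14]), array([ 0.736, -0.31 ]), array([ 0.535, -0.322]), array([ 0.53 , -0.152])] 3.4 3.4 92.3 91.8
rack2 [ 0.63142152 -0.23209399] 2.7
```

Run:
```python
from h import *
s=r.read_state();m=R.from_quat(s['eef_rot']).as_matrix();print(m.round(3));y=m[:,1];print(np.degrees(np.arctan2(y[1],y[0])))
print(np.array([.644,.143,.33])-s['ee_pos'])
```

```text
[[ 0.     0.431  0.902]
 [ 0.     0.902 -0.431]
 [-1.     0.    -0.   ]]
64.45793871453715
[ 0.37453274 -0.42097462  0.11511723]
```

```bash
python3 -m pendant '[{"translation":[1,-2,3],"angular":[0,0,-4.15],"hand":1},{"translation":[2.6,-2.87,2],"angular":[0,0,-4.15],"hand":1},{"translation":[2.6,-2.87,2],"angular":[0,0,-4.15],"hand":1},{"translation":[2.6,-2.87,2],"angular":[0,0,-4.15],"hand":1},{"translation":[2.6,-2.87,1],"angular":[0,0,-4.15],"hand":1},{"translation":[2.6,-2.87,1],"angular":[0,0,-4.15],"hand":1},{"translation":[2.6,-2.87,0.5],"angular":[0,0,-4.15],"hand":1},{"translation":[2.6,-2.87,0],"angular":[0,0,-4.15],"hand":1},{"translation":[2.6,-2.87,0],"angular":[0,0,-4.15],"hand":1},{"translation":[2.6,-2.87,0],"angular":[0,0,-4.15],"hand":1},{"translation":[2.6,-2.87,0],"angular":[0,0,-4.15],"hand":1},{"translation":[2.6,-2.87,0],"angular":[0,0,-4.15],"hand":1},{"translation":[2.6,-2.87,0],"angular":[0,0,-4.15],"hand":1},{"translation":[2.6,-2.87,0],"angular":[0,0,-4.15],"hand":1},{"translation":[2.6,-2.79,0],"angular":[0,0,-4.2],"hand":1},{"translation":[0,0,0],"angular":[0,0,0],"hand":1},{"translation":[0,0,0],"angular":[0,0,0],"hand":1}]' 40
python3 - <<'E'
from h import *
s=r.read_state();y=R.from_quat(s['eef_rot']).as_matrix();print(y.round(3),np.degrees(np.arctan2(y[1,1],y[0,1])),s['joint_positions'])
c=cam('wrist');snap('wrist','w1.png')
for k in('handle_center','press_head'):print(k,[(d['point'],at_z('wrist',d['point'],.215,c)) for d in r.mark_of('wrist',k)])
snap('top','t1.png')
E
```

```text
time: 2.6
ee_pos: [0.6438, 0.1421, 0.3295]
eef_rot: [0.491, 0.509, -0.491, 0.509]
ft_force: [0.6, 0.0, 0.7]
width: 0.0873
[[-0.     0.999  0.036]
 [-0.     0.036 -0.999]
 [-1.    -0.     0.   ]] 2.0815266630997193 [-0.55115332  0.395683    0.39069562  1.17443614 -0.14709396  1.59875495
 -0.15570789]
handle_center [([185.0, 256.0], array([0.64169012, 0.14670796, 0.215     ]))]
press_head []
```

View pics/w1.png

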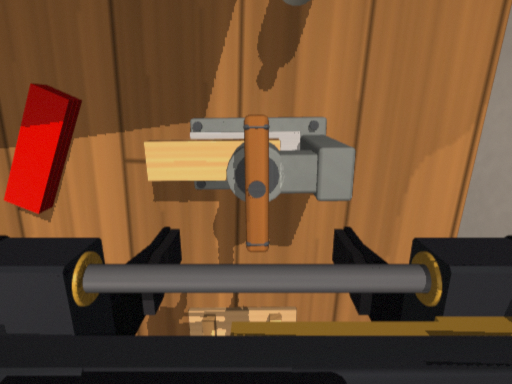

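The wrist view shows the handle bar from (116,257) to (250,257), with the screw end at (188,257). I'll compute its position from this view.

Run:
```python
from h import *
a,b=at_z('wrist',(117,257),.226),at_z('wrist',(249,258),.226);print(a,b,(a+b)/2,np.linalg.norm(a-b),at_z('wrist',(188,257),.231))
for q in((141,147),(181,149)):print('blank front',at_z('wrist',q,.066))
```

```text
[0.63928653 0.21172736 0.226     ] [0.64518283 0.08807951 0.226     ] [0.64223468 0.14990343 0.226     ] 0.12378835728079701 [0.6417325  0.15028053 0.231     ]
blank front [0.48859851 0.1678902  0.066     ]
blank front [0.48813166 0.11087099 0.066     ]
```

```bash
python3 -m pendant '[{"translation":[-0.1,0.3,-3],"angular":[0,0,0],"hand":1},{"translation":[0,0,-3],"angular":[0,0,0],"hand":1},{"translation":[0,0,-3],"angular":[0,0,0],"hand":1},{"translation":[0,0,-1.8],"angular":[0,0,0],"hand":1},{"translation":[0,0,0],"angular":[0,0,0],"hand":1},{"translation":[0,0,0],"angular":[0,0,0],"hand":-1},{"translation":[0,0,0],"angular":[0,0,0],"hand":-1},{"translation":[0,0,0],"angular":[0,0,0],"hand":-1},{"translation":[0,0,0],"angular":[0,0,0],"hand":-1},{"translation":[0,0,0],"angular":[0,0,0],"hand":-1},{"translation":[0,0,0],"angular":[0,0,0],"hand":-1},{"translation":[0,0,0],"angular":[0,0,0],"hand":-1}]' 40
python3 - <<'E'
from h import *
s=r.read_state();print(s['torque'],s['width'],s['ft_force'],s['joint_positions'])
snap('wrist','w2.png')
E
```

```text
time: 4.0
ee_pos: [0.6425, 0.1459, 0.2219]
eef_rot: [0.491, 0.509, -0.49, 0.509]
ft_force: [0.3, 0.4, 0.6]
width: 0.0389
[-0.13998221  0.04682277  0.00092609] 0.038945657569544614 [0.26267063 0.38158745 0.63497661] [-0.56257395  0.41469193  0.37362183  1.3701815  -0.15022093  1.38437366
 -0.1524768 ]
```

View pics/w2.png

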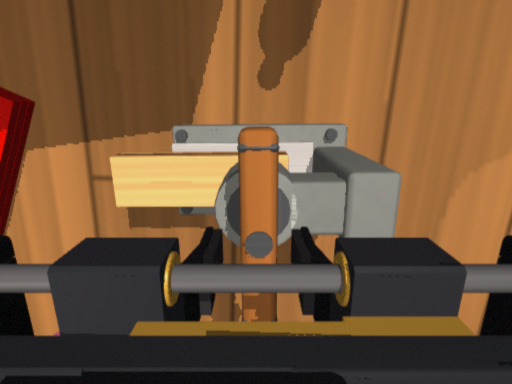

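The fingers are still closing, with the bar between them. I'll give them a few more rows.

```bash
python3 -m pendant '[{"translation":[0,0,0],"angular":[0,0,0],"hand":-1},{"translation":[0,0,0],"angular":[0,0,0],"hand":-1},{"translation":[0,0,0],"angular":[0,0,0],"hand":-1},{"translation":[0,0,0],"angular":[0,0,0],"hand":-1},{"translation":[0,0,0],"angular":[0,0,0],"hand":-1}]'
python3 -c "
from h import *
s=r.read_state();print(s['torque'],s['width'],s['ft_force'])"
python3 -m pendant '[{"translation":[0,0,0],"angular":[0,0,2],"hand":-1},{"translation":[0,0,0],"angular":[0,0,2],"hand":-1},{"translation":[0,0,0],"angular":[0,0,2],"hand":-1},{"translation":[0,0,0],"angular":[0,0,2],"hand":-1},{"translation":[0,0,0],"angular":[0,0,0],"hand":-1},{"translation":[0,0,0],"angular":[0,0,0],"hand":-1}]'
python3 -c "
from h import *
s=r.read_state();print(s['torque'],s['width'],s['ft_force'])"
```

```text
time: 4.55
ee_pos: [0.6425, 0.1459, 0.2219]
eef_rot: [0.491, 0.509, -0.49, 0.509]
ft_force: [-0.2, -0.4, 0.8]
width: 0.0019
[ 0.03372827  0.02880913 -0.04548545] 0.0018511779318601072 [-0.17128909 -0.35118781  0.79535744]
time: 5.15
ee_pos: [0.6425, 0.1459, 0.2219]
eef_rot: [0.454, 0.542, -0.454, 0.542]
ft_force: [-0.1, -0.5, -0.4]
width: 0.0006
[-0.11226159  0.06924046  0.02476129] 0.0006191606068097934 [-0.08543526 -0.47816584 -0.43721227]
```

The fingers closed to zero, so they missed the bar. I'll look from the scene and wrist cameras.

Run:
```python
from h import *
i=snap('scene','s3.png')
cv2.imwrite('pics/s3c.png',cv2.resize(i[100:260,240:420,::-1],None,fx=4,fy=3.7,interpolation=cv2.INTER_CUBIC))
snap('wrist','w3.png')
```

```text
(no output)
```

View pics/s3c.png

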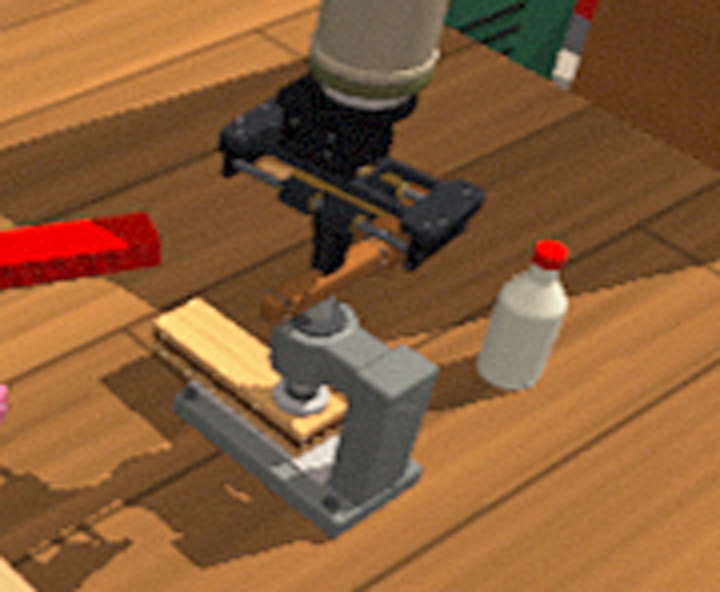

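View pics/w3.png

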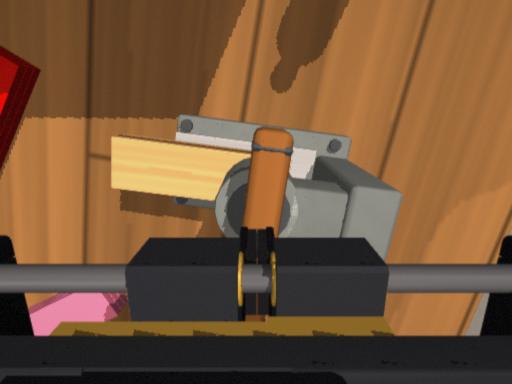

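```bash
python3 - <<'E'
from h import *
for n in('scene','wrist','top'):
  for z in(.197,.216,.222): print(n,z,proj(n,(.6425,.1459,z)))
  print(n,'head',proj(n,(.643,.145,.17)),'bar ends',proj(n,(.641,.209,.215)),proj(n,(.645,.08,.215)))
# triangulate handle ends scene+top: initial
E
python3 - <<'E'
import cv2
i=cv2.imread('pics/scene0.png');cv2.imwrite('pics/s0c.png',cv2.resize(i[150:250,270:370],None,fx=6,fy=6,interpolation=cv2.INTER_CUBIC))
E
```

```text
scene 0.197 [179.5548923 319.5511506]
scene 0.216 [175.1479177  320.41231054]
scene 0.222 [173.73461299 320.68848218]
scene head [185.83967689 318.26773533] bar ends [167.67054461 334.039664  ] [184.03691145 305.52439661]
wrist 0.197 [225.16129524 258.3563593 ]
wrist 0.216 [236.71671662 258.50730705]
wrist 0.222 [240.84265338 258.5612039 ]
wrist head [213.0642182  258.62415798] bar ends [132.89242808 275.80559826] [325.66350485 244.86739472]
top 0.197 [137.12127221 217.67387969]
top 0.216 [135.74498962 216.74346413]
top 0.222 [135.30125581 216.44348443]
top head [138.83086598 219.27364371] bar ends [136.11101178 193.35464427] [135.16864049 241.32498964]
```

View pics/s0c.png

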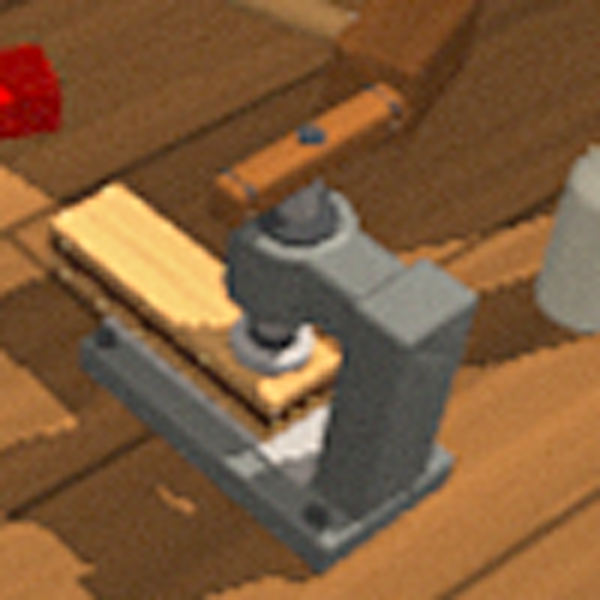

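```bash
python3 - <<'E'
from h import *
def tri(obs):
    A=np.zeros((3,3));b=np.zeros(3)
    for n,rc in obs:
        K,M,t=cam(n);d=M.T@np.linalg.inv(K)@np.array([rc[1],rc[0],1.]);d/=np.linalg.norm(d);o=-M.T@t;P=np.eye(3)-np.outer(d,d);A+=P;b+=P@o
    x=np.linalg.solve(A,b);return x.round(4),[(proj(n,x)-rc).round(1) for n,rc in obs]
print(tri([('scene',(172.3,321.8)),('top',(133.7,217))]))
print('end +y',tri([('scene',(150+100/6,270+398/6)),('top',(95+200/5,185+45/5))]))
print('end -y',tri([('scene',(150+185/6,270+230/6)),('top',(95+195/5,185+282/5))]))
print('colcorner',tri([('scene',(150+297/6,270+475/6)),('top',(95+93/5,185+225/5))]))
E
python3 - <<'E'
import cv2
i=cv2.imread('pics/s3.png');cv2.imwrite('pics/s3d.png',cv2.resize(i[140:200,290:360],None,fx=10,fy=10,interpolation=cv2.INTER_CUBIC))
E
```

```text
(array([0.6458, 0.1441, 0.2311]), [array([ 0. , -0.4]), array([-0.3, -0.3])])
end +y (array([0.6451, 0.2088, 0.2216]), [array([ 0.1, -1.1]), array([-0.9, -1. ])])
end -y (array([0.6478, 0.0817, 0.2292]), [array([ 0.1, -1.3]), array([-0.9, -1.1])])
colcorner (array([0.7353, 0.1386, 0.1841]), [array([  0.7, -10.9]), array([-8.7, -8.3])])
```

View pics/s3d.png

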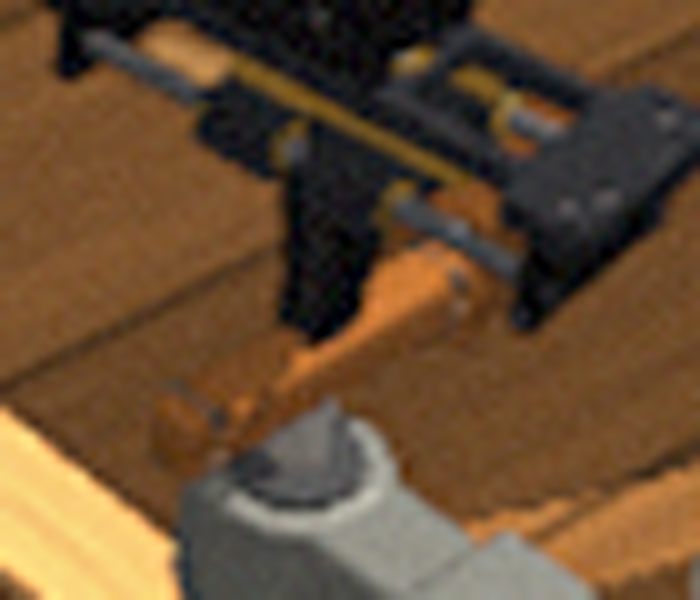

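The tips seem to end at the bar's top surface, at z≈0.227, although the state puts them at 0.197. No force shows. I'll raise the tool and check against the scene camera where the fingertip really is.

```bash
python3 -m pendant '[{"translation":[0,0,3],"angular":[0,0,-4],"hand":-1},{"translation":[0,0,3],"angular":[0,0,-4],"hand":-1},{"translation":[0,0,0],"angular":[0,0,0],"hand":-1}]'
python3 - <<'E'
from h import *
i=snap('scene','s4.png');s=r.read_state();p=s['ee_pos'];print(p)
for d in(0,.006,.025):print(d,(proj('scene',p-[0,0,d])-[130,290])*10)
cv2.imwrite('pics/s4d.png',cv2.resize(i[130:190,290:360,::-1],None,fx=10,fy=10,interpolation=cv2.INTER_CUBIC))
E
```

```text
time: 5.55
ee_pos: [0.6441, 0.1461, 0.2865]
eef_rot: [0.493, 0.507, -0.489, 0.51]
ft_force: [0.3, 0.4, -0.2]
width: 0.0003
[0.64342006 0.14600181 0.28412619]
0 [286.00451633 339.10888607]
0.006 [301.29480696 336.11078589]
0.025 [348.94344487 326.7679033 ]
```

View pics/s4d.png

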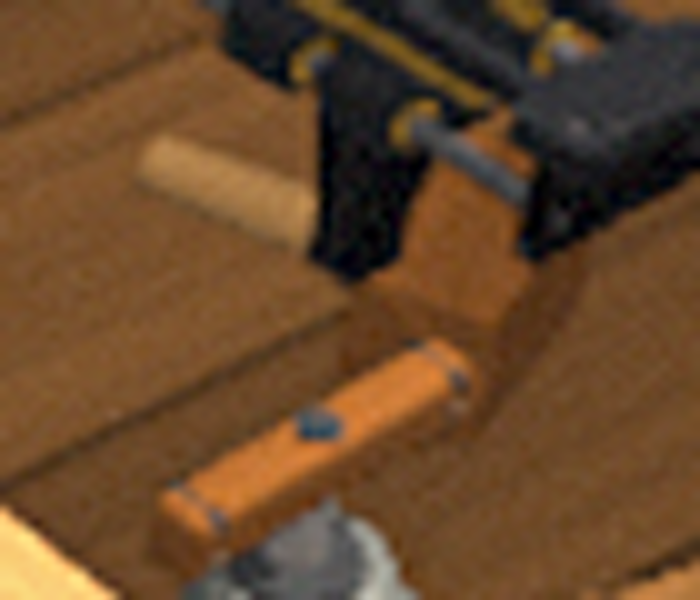

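The tip shows at z≈0.285, the height of the reported TCP, not 25 mm below it. So I need to go about 25 mm lower than planned. The bar hasn't turned. I'll open and descend until the tip is near z≈0.197, watching for contact.

```bash
python3 -m pendant '[{"translation":[0,0,0],"angular":[0,0,0],"hand":0.3},{"translation":[0,0,0],"angular":[0,0,0],"hand":0.3},{"translation":[0,0,0],"angular":[0,0,0],"hand":0.3},{"translation":[0,0,0],"angular":[0,0,0],"hand":0.3},{"translation":[0,0,0],"angular":[0,0,0],"hand":0.3},{"translation":[0,0,0],"angular":[0,0,0],"hand":0.3},{"translation":[0,0,0],"angular":[0,0,0],"hand":0.3},{"translation":[0,0,0],"angular":[0,0,0],"hand":0.3}]'
python3 -m pendant '[{"translation":[0,0,-2],"angular":[0,0,0],"hand":0.3},{"translation":[0,0,-2],"angular":[0,0,0],"hand":0.3},{"translation":[0,0,-2],"angular":[0,0,0],"hand":0.3},{"translation":[0,0,-1.2],"angular":[0,0,0],"hand":0.3},{"translation":[0,0,-1.2],"angular":[0,0,0],"hand":0.3},{"translation":[0,0,0],"angular":[0,0,0],"hand":0.3}]'
python3 - <<'E'
from h import *
i=snap('scene','s5.png');s=r.read_state();print(s['ee_pos'],s['ft_force'])
cv2.imwrite('pics/s5d.png',cv2.resize(i[140:200,290:360,::-1],None,fx=10,fy=10,interpolation=cv2.INTER_CUBIC))
snap('wrist','w5.png')
E
```

```text
time: 6.4
ee_pos: [0.6425, 0.1459, 0.2819]
eef_rot: [0.491, 0.509, -0.49, 0.509]
ft_force: [-0.5, 0.3, -0.2]
width: 0.0538
time: 7.0
ee_pos: [0.6419, 0.1459, 0.1964]
eef_rot: [0.49, 0.51, -0.491, 0.509]
ft_force: [-0.1, 0.4, -0.5]
width: 0.0563
[0.64233883 0.14592157 0.19763323] [0.23571755 0.26198891 0.6671182 ]
```

View pics/s5d.png

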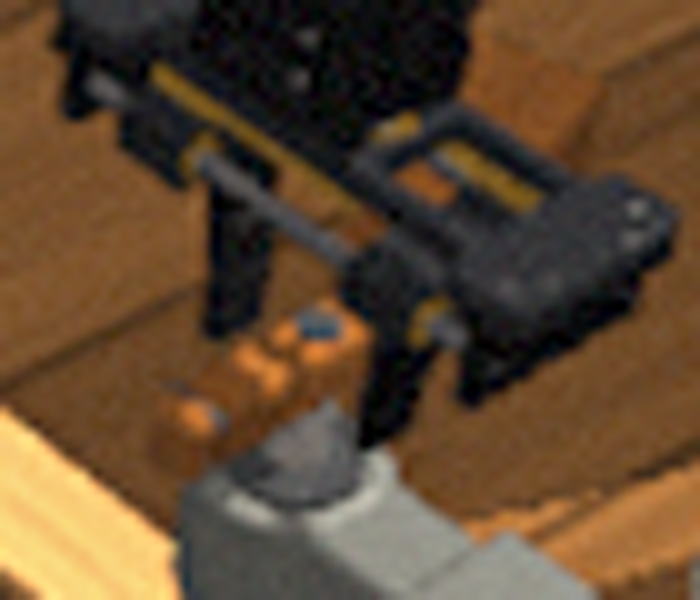

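View pics/w5.png

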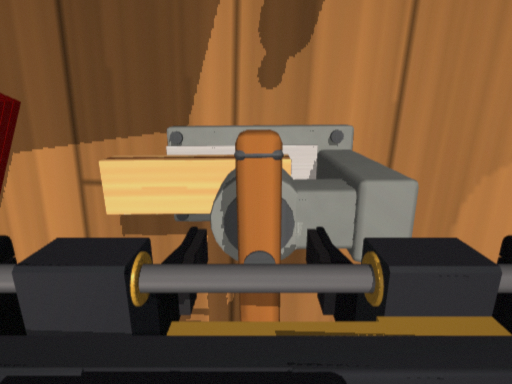

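The fingers now straddle the bar. Closing.

```bash
python3 -m pendant '[{"translation":[0,0,0],"angular":[0,0,0],"hand":-1},{"translation":[0,0,0],"angular":[0,0,0],"hand":-1},{"translation":[0,0,0],"angular":[0,0,0],"hand":-1},{"translation":[0,0,0],"angular":[0,0,0],"hand":-1},{"translation":[0,0,0],"angular":[0,0,0],"hand":-1},{"translation":[0,0,0],"angular":[0,0,0],"hand":-1},{"translation":[0,0,0],"angular":[0,0,0],"hand":-1},{"translation":[0,0,0],"angular":[0,0,0],"hand":-1}]' 50
python3 -c "
from h import *
s=r.read_state();print(s['torque'],s['width'],s['ft_force'])"
python3 -m pendant '[{"translation":[0,0,0],"angular":[0,0,2],"hand":-1},{"translation":[0,0,0],"angular":[0,0,2],"hand":-1},{"translation":[0,0,0],"angular":[0,0,2],"hand":-1},{"translation":[0,0,0],"angular":[0,0,2],"hand":-1},{"translation":[0,0,0],"angular":[0,0,0],"hand":-1}]'
python3 -c "
from h import *
s=r.read_state();print(s['torque'],s['width'],s['ft_force'])"
```

```text
time: 7.9
ee_pos: [0.6437, 0.146, 0.198]
eef_rot: [0.491, 0.509, -0.49, 0.51]
ft_force: [7.8, 0.8, -3.0]
width: 0.0215
[ 0.08804405 -1.24754907  0.00835584] 0.0215324492433477 [ 7.7570955   0.79846522 -2.95442412]
time: 8.4
ee_pos: [0.6436, 0.146, 0.198]
eef_rot: [0.454, 0.542, -0.453, 0.543]
ft_force: [7.6, 0.5, -1.8]
width: 0.0216
[ 0.05548528 -1.28895575  0.12474918] 0.021649451292403362 [ 7.62184021  0.49226972 -1.82012929]
```

```bash
python3 -m pendant '[{"translation":[0.1,0,0],"angular":[0,0,3],"hand":-1},{"translation":[0,0,0],"angular":[0,0,3],"hand":-1},{"translation":[0,0,0],"angular":[0,0,0],"hand":-1}]'
python3 - <<'E'
from h import *
s=r.read_state();print(s['torque'],s['width'],s['ft_force']);y=R.from_quat(s['eef_rot']).as_matrix();print(np.degrees(np.arctan2(y[1,1],y[0,1])))
i=snap('wrist','w6.png')
E
```

```text
time: 8.7
ee_pos: [0.6436, 0.146, 0.198]
eef_rot: [0.425, 0.565, -0.424, 0.566]
ft_force: [1.0, 0.9, 1.0]
width: 0.0215
[-0.05428669 -0.05271558  0.09159288] 0.021504386197474575 [1.0234289  0.87201094 0.97162818]
16.211807896519446
```

View pics/w6.png

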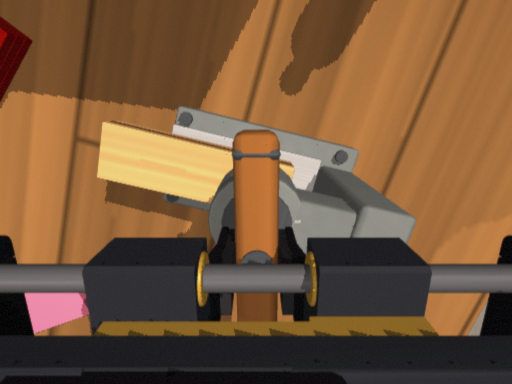

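The bar turns with the gripper: it stays upright in the picture while the press and blank are tilted by 14° (0.25 rad, well past the 0.1 rad dead stop). The torque is a steady ~0.1 N m. So counter-clockwise loosens, and I'll carry on that way.

```bash
python3 -m pendant '[{"translation":[0,0,0],"angular":[0,0,6],"hand":-1},{"translation":[0,0,0],"angular":[0,0,6],"hand":-1},{"translation":[0,0,0],"angular":[0,0,6],"hand":-1},{"translation":[0,0,0],"angular":[0,0,6],"hand":-1},{"translation":[0,0,0],"angular":[0,0,6],"hand":-1},{"translation":[0,0,0],"angular":[0,0,6],"hand":-1},{"translation":[0,0,0],"angular":[0,0,0],"hand":-1}]'
python3 - <<'E'
from h import *
s=r.read_state();print(s['torque'],s['width'],s['ft_force'],s['joint_positions']);y=R.from_quat(s['eef_rot']).as_matrix();print(np.degrees(np.arctan2(y[1,1],y[0,1])))
E
```

```text
time: 9.45
ee_pos: [0.6435, 0.1459, 0.198]
eef_rot: [0.229, 0.669, -0.229, 0.669]
ft_force: [-0.4, -0.1, 1.4]
width: 0.0216
[-0.14143291  0.16819863  0.12181767] 0.021562985810136503 [-0.44744624 -0.07344459  1.37903424] [-0.45631508  0.41812346  0.22487812  1.39510379 -0.0933655   1.33864684
  0.68192702]
52.17558629856785
```

```bash
python3 -m pendant '[{"translation":[0,0,0],"angular":[0,0,7],"hand":-1},{"translation":[0,0,0],"angular":[0,0,7],"hand":-1},{"translation":[0,0,0],"angular":[0,0,7],"hand":-1},{"translation":[0,0,0],"angular":[0,0,7],"hand":-1},{"translation":[0,0,0],"angular":[0,0,7],"hand":-1},{"translation":[0,0,0],"angular":[0,0,7],"hand":-1},{"translation":[0,0,0],"angular":[0,0,7],"hand":-1},{"translation":[0,0,0],"angular":[0,0,7],"hand":-1},{"translation":[0,0,0],"angular":[0,0,7],"hand":-1},{"translation":[0,0,0],"angular":[0,0,7],"hand":-1},{"translation":[0,0,0],"angular":[0,0,0],"hand":-1},{"translation":[0,0,0],"angular":[0,0,0],"hand":-1}]'
python3 - <<'E'
from h import *
s=r.read_state();print(s['torque'],s['width'],s['ft_force'],s['joint_positions']);y=R.from_quat(s['eef_rot']).as_matrix();print(np.degrees(np.arctan2(y[1,1],y[0,1])))
snap('wrist','w7.png')
E
```

```text
time: 10.65
ee_pos: [0.6434, 0.1455, 0.198]
eef_rot: [-0.194, 0.68, 0.194, 0.68]
ft_force: [-3.6, -2.4, 1.7]
width: 0.0218
[-0.41452061  0.45250485  0.05229052] 0.021811592723857787 [-3.62934299 -2.35284748  1.72150935] [-0.3158447   0.41467726  0.03283649  1.38593488 -0.01332645  1.34155058
  1.84313757]
121.8047515095132
```

View pics/w7.png

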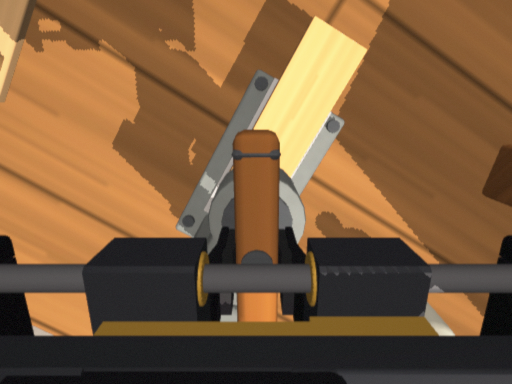

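The handle is followed to 120°. Now I'll regrasp: open, lift, turn the hand back by half a turn (the bar is symmetric) and lower.

```bash
python3 -m pendant '[{"translation":[0,0,0],"angular":[0,0,0],"hand":0.3},{"translation":[0,0,0],"angular":[0,0,0],"hand":0.3},{"translation":[0,0,0],"angular":[0,0,0],"hand":0.3},{"translation":[0,0,0],"angular":[0,0,0],"hand":0.3},{"translation":[0,0,0],"angular":[0,0,0],"hand":0.3},{"translation":[0,0,2],"angular":[0,0,0],"hand":0.3},{"translation":[0,0,2],"angular":[0,0,0],"hand":0.3},{"translation":[0,0,2],"angular":[0,0,0],"hand":0.3},{"translation":[0,0,0],"angular":[0,0,-8],"hand":0.3},{"translation":[0,0,0],"angular":[0,0,-8],"hand":0.3},{"translation":[0,0,0],"angular":[0,0,-8],"hand":0.3},{"translation":[0,0,0],"angular":[0,0,-8],"hand":0.3},{"translation":[0,0,0],"angular":[0,0,-8],"hand":0.3},{"translation":[0,0,0],"angular":[0,0,-8],"hand":0.3},{"translation":[0,0,0],"angular":[0,0,-8],"hand":0.3},{"translation":[0,0,0],"angular":[0,0,-8],"hand":0.3},{"translation":[0,0,0],"angular":[0,0,-8],"hand":0.3},{"translation":[0,0,0],"angular":[0,0,-8],"hand":0.3},{"translation":[0,0,0],"angular":[0,0,-8],"hand":0.3},{"translation":[0,0,0],"angular":[0,0,-8],"hand":0.3}]'
python3 -m pendant '[{"translation":[0,0,0],"angular":[0,0,-8],"hand":0.3},{"translation":[0,0,0],"angular":[0,0,-8],"hand":0.3},{"translation":[0,0,0],"angular":[0,0,-8],"hand":0.3},{"translation":[0,0,0],"angular":[0,0,-8],"hand":0.3},{"translation":[0,0,0],"angular":[0,0,-8],"hand":0.3},{"translation":[0,0,0],"angular":[0,0,-8],"hand":0.3},{"translation":[0,0,0],"angular":[0,0,-8],"hand":0.3},{"translation":[0,0,0],"angular":[0,0,-8],"hand":0.3},{"translation":[0,0,0],"angular":[0,0,-8],"hand":0.3},{"translation":[0,0,0],"angular":[0,0,-8],"hand":0.3},{"translation":[0,0,0],"angular":[0,0,-4],"hand":0.3},{"translation":[0,0,0],"angular":[0,0,0],"hand":0.3}]'
python3 - <<'E'
from h import *
s=r.read_state();y=R.from_quat(s['eef_rot']).as_matrix();print(np.degrees(np.arctan2(y[1,1],y[0,1])),s['joint_positions'])
snap('wrist','w8.png')
E
```

```text
time: 12.7
ee_pos: [0.6435, 0.146, 0.2579]
eef_rot: [0.376, 0.599, -0.376, 0.599]
ft_force: [-0.3, -0.1, 1.5]
width: 0.0569
time: 13.9
ee_pos: [0.6435, 0.1461, 0.2578]
eef_rot: [0.68, 0.195, -0.68, 0.196]
ft_force: [-0.4, -0.1, -0.3]
width: 0.0566
-57.89991305019306 [-0.65991921  0.42070872  0.52220254  1.31587873 -0.20629158  1.45813835
 -1.16326552]
```

View pics/w8.png

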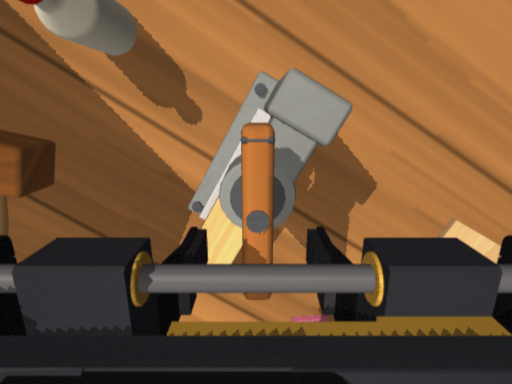

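Well aligned, with the bar at column 258 between the fingers. Now lower, close and turn a further ~60°.

```bash
python3 -m pendant '[{"translation":[0,0,-2],"angular":[0,0,0],"hand":0.3},{"translation":[0,0,-2],"angular":[0,0,0],"hand":0.3},{"translation":[0,0,-2],"angular":[0,0,0],"hand":0.3},{"translation":[0,0,0],"angular":[0,0,0],"hand":-1},{"translation":[0,0,0],"angular":[0,0,0],"hand":-1},{"translation":[0,0,0],"angular":[0,0,0],"hand":-1},{"translation":[0,0,0],"angular":[0,0,0],"hand":-1},{"translation":[0,0,0],"angular":[0,0,0],"hand":-1},{"translation":[0,0,0],"angular":[0,0,0],"hand":-1},{"translation":[0,0,0],"angular":[0,0,0],"hand":-1},{"translation":[0,0,0],"angular":[0,0,0],"hand":-1}]' 50
python3 -m pendant '[{"translation":[0,0,0],"angular":[0,0,7],"hand":-1},{"translation":[0,0,0],"angular":[0,0,7],"hand":-1},{"translation":[0,0,0],"angular":[0,0,7],"hand":-1},{"translation":[0,0,0],"angular":[0,0,7],"hand":-1},{"translation":[0,0,0],"angular":[0,0,7],"hand":-1},{"translation":[0,0,0],"angular":[0,0,7],"hand":-1},{"translation":[0,0,0],"angular":[0,0,7],"hand":-1},{"translation":[0,0,0],"angular":[0,0,7],"hand":-1},{"translation":[0,0,0],"angular":[0,0,7],"hand":-1},{"translation":[0,0,0],"angular":[0,0,0],"hand":-1},{"translation":[0,0,0],"angular":[0,0,0],"hand":-1},{"translation":[0,0,0],"angular":[0,0,0],"hand":-1}]'
python3 - <<'E'
from h import *
s=r.read_state();y=R.from_quat(s['eef_rot']).as_matrix();print(np.degrees(np.arctan2(y[1,1],y[0,1])),s['torque'],s['joint_positions'])
c=cam('wrist');snap('wrist','w9.png');i=snap('scene','s9.png')
cv2.imwrite('pics/s9d.png',cv2.resize(i[150:250,270:370,::-1],None,fx=6,fy=6,interpolation=cv2.INTER_CUBIC))
E
```

```text
time: 15.05
ee_pos: [0.6439, 0.1458, 0.1986]
eef_rot: [0.68, 0.196, -0.679, 0.196]
ft_force: [0.9, -1.5, 3.9]
width: 0.0218
time: 16.25
ee_pos: [0.6437, 0.1459, 0.1985]
eef_rot: [0.478, 0.521, -0.477, 0.522]
ft_force: [-0.3, -0.8, 6.0]
width: 0.0217
5.0385701490355945 [-0.27313876  0.15129654  0.07026935] [-0.52519117  0.42379707  0.3203282   1.39889612 -0.13350919  1.33912049
 -0.11289278]
```

View pics/w9.png

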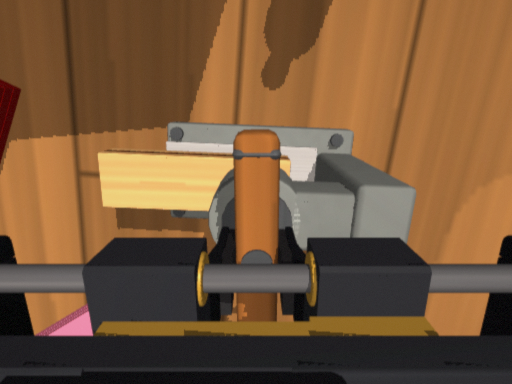

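View pics/s9d.png

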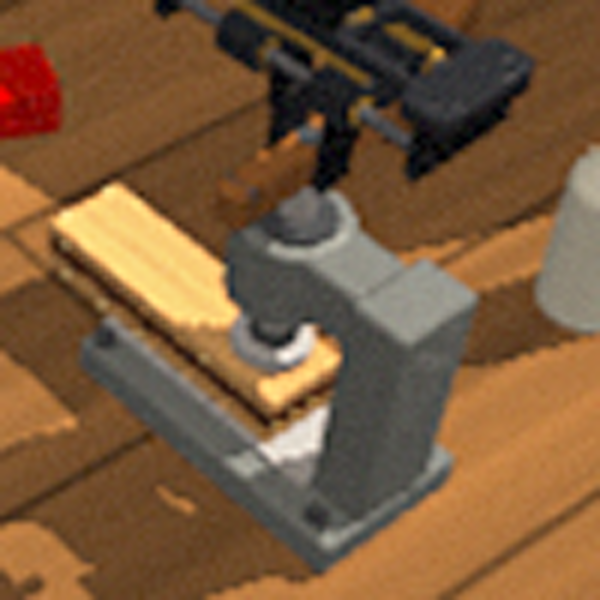

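The screw is backed off by ~183° (3.2 rad), the pad is visibly raised and the blank is still in place. Release, lift, and move over the blank with the jaws across its width.

```bash
python3 -m pendant '[{"translation":[0,0,0],"angular":[0,0,0],"hand":0.3},{"translation":[0,0,0],"angular":[0,0,0],"hand":0.3},{"translation":[0,0,0],"angular":[0,0,0],"hand":0.3},{"translation":[0,0,0],"angular":[0,0,0],"hand":0.3},{"translation":[0,0,0],"angular":[0,0,0],"hand":0.3},{"translation":[0,0,3],"angular":[0,0,0],"hand":1},{"translation":[0,0,3],"angular":[0,0,0],"hand":1},{"translation":[0,0,1],"angular":[0,0,0],"hand":1},{"translation":[-1,0,0],"angular":[0,0,-8.4],"hand":1},{"translation":[-1,0,0],"angular":[0,0,-8.4],"hand":1},{"translation":[-1,-0.1,0],"angular":[0,0,-8.4],"hand":1},{"translation":[-1,-0.1,0],"angular":[0,0,-8.4],"hand":1},{"translation":[-1,-0.1,0],"angular":[0,0,-8.4],"hand":1},{"translation":[-1,-0.1,0],"angular":[0,0,-8.4],"hand":1},{"translation":[-1,-0.1,0],"angular":[0,0,-8.4],"hand":1},{"translation":[-1,-0.1,0],"angular":[0,0,-8.4],"hand":1},{"translation":[-0.5,-0.1,0],"angular":[0,0,-8.4],"hand":1},{"translation":[-0.4,0,0],"angular":[0,0,-8.4],"hand":1},{"translation":[0,0,0],"angular":[0,0,-8.4],"hand":1},{"translation":[0,0,0],"angular":[0,0,0],"hand":1}]'
python3 - <<'E'
from h import *
s=r.read_state();y=R.from_quat(s['eef_rot']).as_matrix();print(s['ee_pos'],np.degrees(np.arctan2(y[1,1],y[0,1])),s['joint_positions'])
snap('wrist','w10.png');snap('top','t10.png')
E
```

```text
time: 18.35
ee_pos: [0.5542, 0.139, 0.2675]
eef_rot: [-0.707, -0.016, 0.707, -0.016]
ft_force: [-0.7, -0.6, 0.4]
width: 0.0871
[0.55422712 0.13896484 0.26747939] -87.37959503037933 [-0.77236404  0.196762    0.52327452  1.55085821 -0.09891509  1.42089665
 -1.76768342]
```

View pics/w10.png

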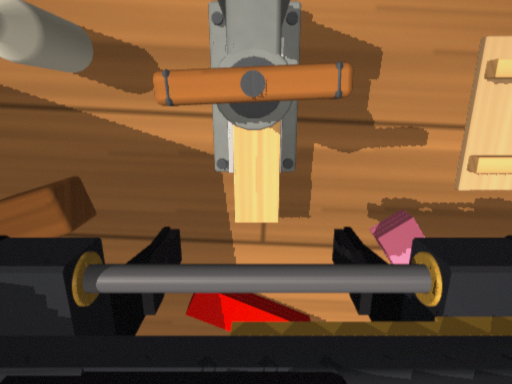

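View pics/t10.png

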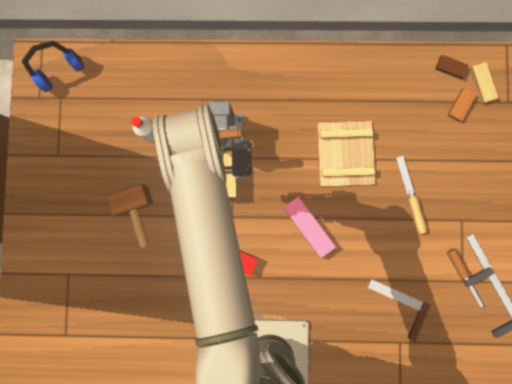

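Run:
```python
from h import *
print(np.array(r.camera_info('wrist')['mount']).round(3)); K,M,t=cam('wrist'); print(-M.T@t)
for q in((221,236),(221,278)):print('front',at_z('wrist',q,.066))
i=cv2.imread('pics/t10.png');cv2.imwrite('pics/t10c.png',cv2.resize(i[90:210,130:270],None,fx=5,fy=5,interpolation=cv2.INTER_CUBIC))
i=snap('scene','s10.png');cv2.imwrite('pics/s10c.png',cv2.resize(i[100:240,220:380,::-1],None,fx=4.5,fy=4.2,interpolation=cv2.INTER_CUBIC))
```

```text
[[ 0.    -0.279  0.96  -0.169]
 [ 1.    -0.001 -0.    -0.001]
 [ 0.001  0.96   0.279 -0.075]
 [ 0.     0.     0.     1.   ]]
[0.62962995 0.14368824 0.43660558]
front [0.48580011 0.16246158 0.066     ]
front [0.48858657 0.10890941 0.066     ]
```

View pics/s10c.png

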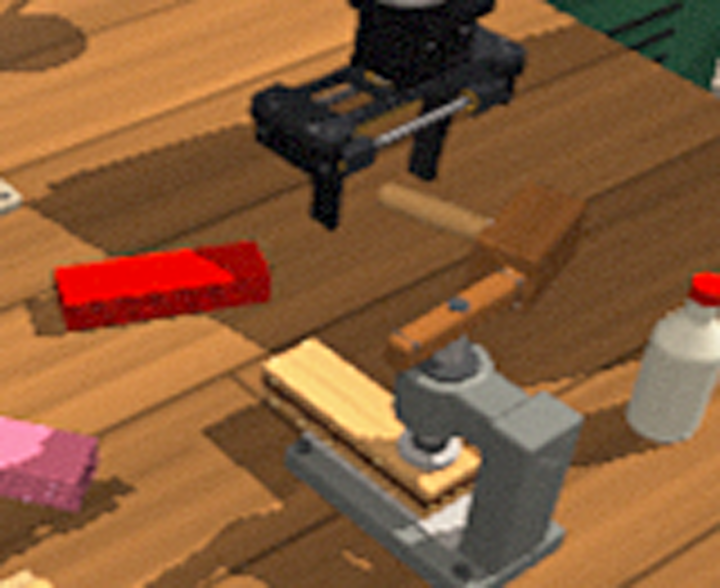

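View pics/t10c.png

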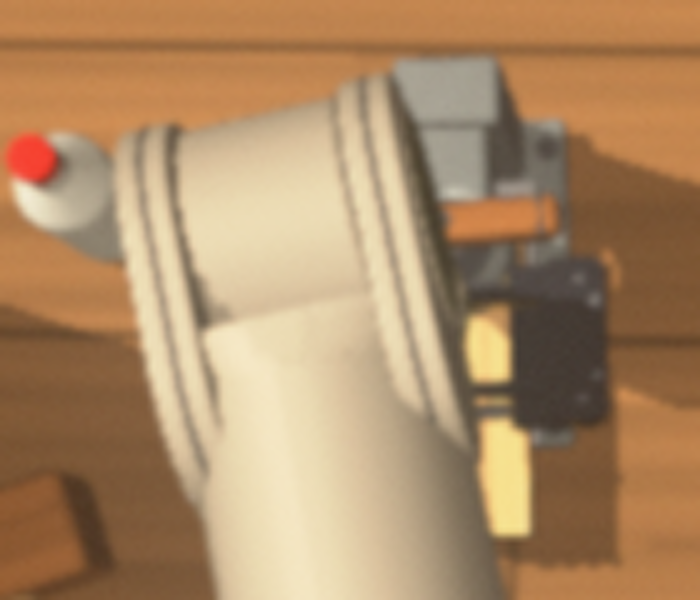

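The wrist camera overhangs 75 mm toward the handle and would come down at bar height. I'll turn the hand half a turn so that side faces the robot. The jaws span the same.

```bash
python3 -m pendant '[{"translation":[0,0,0],"angular":[0,0,8.5],"hand":1},{"translation":[0,0,0],"angular":[0,0,8.5],"hand":1},{"translation":[0,0,0],"angular":[0,0,8.5],"hand":1},{"translation":[0,0,0],"angular":[0,0,8.5],"hand":1},{"translation":[0,0,0],"angular":[0,0,8.5],"hand":1},{"translation":[0,0,0],"angular":[0,0,8.5],"hand":1},{"translation":[0,0,0],"angular":[0,0,8.5],"hand":1},{"translation":[0,0,0],"angular":[0,0,8.5],"hand":1},{"translation":[0,0,0],"angular":[0,0,8.5],"hand":1},{"translation":[0,0,0],"angular":[0,0,8.5],"hand":1},{"translation":[0,0,0],"angular":[0,0,8.5],"hand":1},{"translation":[0,0,0],"angular":[0,0,8.5],"hand":1},{"translation":[0,0,0],"angular":[0,0,8.5],"hand":1},{"translation":[0,0,0],"angular":[0,0,8.5],"hand":1},{"translation":[0,0,0],"angular":[0,0,8.5],"hand":1},{"translation":[0,0,0],"angular":[0,0,8.5],"hand":1},{"translation":[0,0,0],"angular":[0,0,8.5],"hand":1},{"translation":[0,0,0],"angular":[0,0,8.5],"hand":1},{"translation":[0,0,0],"angular":[0,0,8.5],"hand":1},{"translation":[0,0,0],"angular":[0,0,8.5],"hand":1}]'
python3 -m pendant '[{"translation":[0,0,0],"angular":[0,0,5],"hand":1},{"translation":[-0.5,0,-3],"angular":[0,0,5],"hand":1},{"translation":[0,0,-4],"angular":[0,0,0],"hand":1},{"translation":[0,0,-4],"angular":[0,0,0],"hand":1},{"translation":[0,0,-4],"angular":[0,0,0],"hand":1},{"translation":[0,0,0],"angular":[0,0,0],"hand":1},{"translation":[0,0,0],"angular":[0,0,0],"hand":1}]'
python3 - <<'E'
from h import *
s=r.read_state();y=R.from_quat(s['eef_rot']).as_matrix();print(s['ee_pos'],np.degrees(np.arctan2(y[1,1],y[0,1])),s['joint_positions'])
snap('wrist','w11.png');i=snap('scene','s11.png');cv2.imwrite('pics/s11c.png',cv2.resize(i[100:240,220:380,::-1],None,fx=4.5,fy=4.2,interpolation=cv2.INTER_CUBIC))
E
```

```text
time: 20.5
ee_pos: [0.5545, 0.1388, 0.2677]
eef_rot: [0.041, 0.706, -0.041, 0.706]
ft_force: [0.3, -0.2, 0.0]
width: 0.0873
time: 21.2
ee_pos: [0.5496, 0.1388, 0.1186]
eef_rot: [-0.018, 0.707, 0.017, 0.707]
ft_force: [1.4, 0.3, -0.2]
width: 0.0871
[0.5496338  0.13882079 0.1185843 ] 92.84193772577797 [-0.51542549  0.27812906  0.21962805  1.74911743 -0.0663275   1.12214301
  1.34525277]
```

View pics/s11c.png

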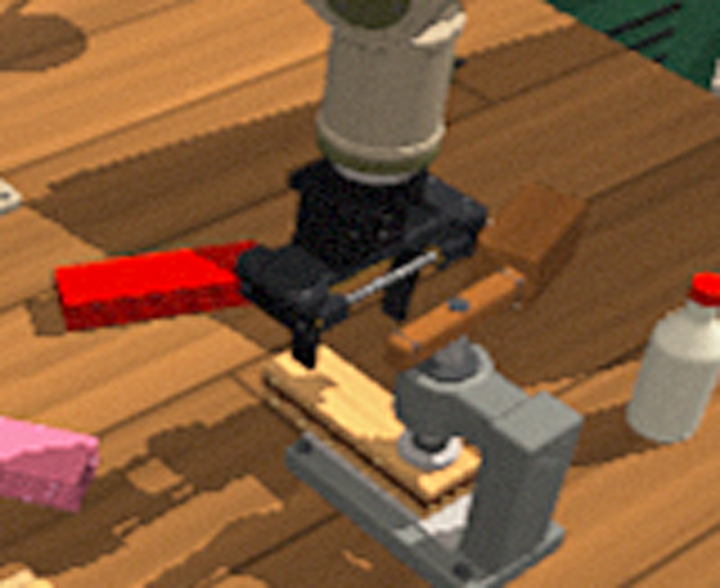

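View pics/w11.png

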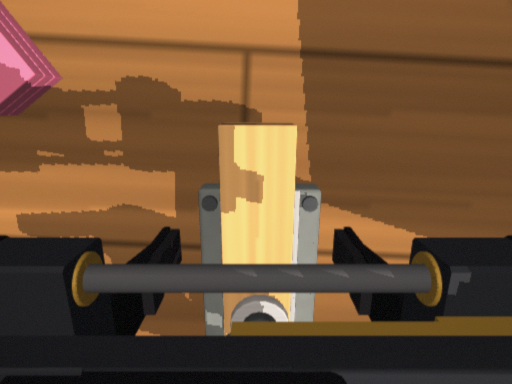

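```bash
python3 -m pendant '[{"translation":[0,0,-2],"angular":[0,0,0],"hand":1},{"translation":[0,0,-2],"angular":[0,0,0],"hand":1},{"translation":[0,0,-2],"angular":[0,0,0],"hand":1},{"translation":[0,0,-0.8],"angular":[0,0,0],"hand":1},{"translation":[0,0,-0.8],"angular":[0,0,0],"hand":1},{"translation":[0,0,0],"angular":[0,0,0],"hand":1},{"translation":[0,0,0],"angular":[0,0,0],"hand":1}]'
python3 - <<'E'
from h import *
s=r.read_state();print(s['ee_pos'],s['ft_force'])
snap('wrist','w12.png');i=snap('scene','s12.png');cv2.imwrite('pics/s12c.png',cv2.resize(i[140:240,260:360,::-1],None,fx=6,fy=6,interpolation=cv2.INTER_CUBIC))
E
```

```text
time: 22.0
ee_pos: [0.5502, 0.1391, 0.0429]
eef_rot: [-0.017, 0.706, 0.017, 0.707]
ft_force: [-0.2, 1.2, -0.1]
width: 0.0869
[0.55017209 0.13912967 0.04291855] [-0.19816828  1.2016553  -0.14400695]
```

View pics/s12c.png

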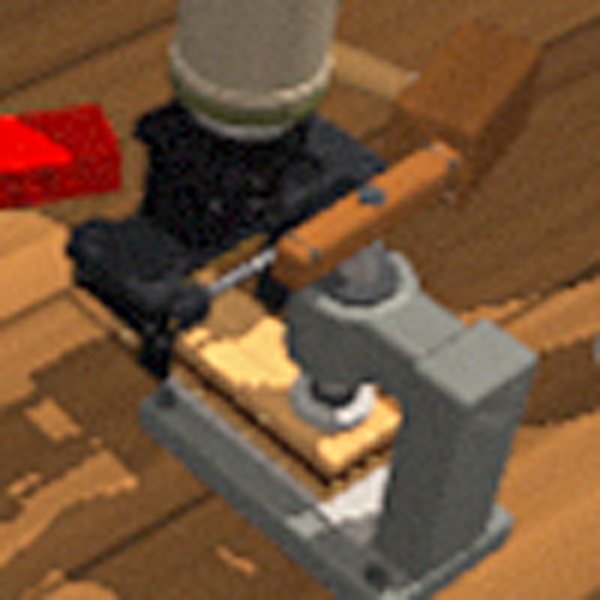

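View pics/w12.png

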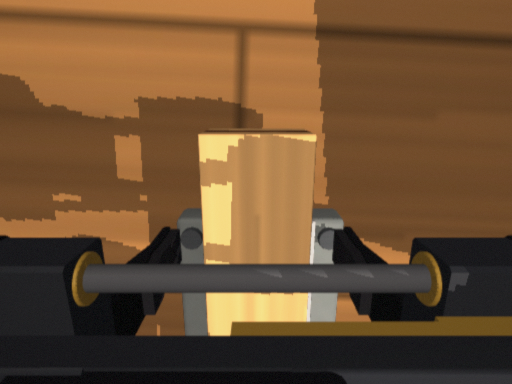

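Run:
```python
from h import *
for z in(.02,.03,.04,.05):
  for y in (.082,.095): print(z,y,(proj('scene',(.55,y,z))-[140,260])*6)
```

```text
0.02 0.082 [409.7679457  132.28128121]
0.02 0.095 [400.64769261 148.76284372]
0.03 0.082 [398.46706847 133.44733519]
0.03 0.095 [389.34787416 150.01306406]
0.04 0.082 [387.04239806 134.62616247]
0.04 0.095 [377.92483048 151.27691812]
0.05 0.082 [375.49188918 135.81797409]
0.05 0.095 [366.37653487 152.55463015]
```

The tip is at z≈0.042, matching the reading. Lower by 5 mm and close.

```bash
python3 -m pendant '[{"translation":[0,0,-0.5],"angular":[0,0,0],"hand":1},{"translation":[0,0,0],"angular":[0,0,0],"hand":1},{"translation":[0,0,0],"angular":[0,0,0],"hand":-1},{"translation":[0,0,0],"angular":[0,0,0],"hand":-1},{"translation":[0,0,0],"angular":[0,0,0],"hand":-1},{"translation":[0,0,0],"angular":[0,0,0],"hand":-1},{"translation":[0,0,0],"angular":[0,0,0],"hand":-1},{"translation":[0,0,0],"angular":[0,0,0],"hand":-1},{"translation":[0,0,0],"angular":[0,0,0],"hand":-1},{"translation":[0,0,0],"angular":[0,0,0],"hand":-1},{"translation":[0,0,0],"angular":[0,0,0],"hand":-1}]' 55
python3 - <<'E'
from h import *
s=r.read_state();print(s['ee_pos'],s['ft_force'],s['torque'],s['width'])
E
```

```text
time: 23.2
ee_pos: [0.5495, 0.139, 0.0369]
eef_rot: [-0.017, 0.707, 0.017, 0.707]
ft_force: [0.2, -0.4, 0.3]
width: 0.0556
[0.54951636 0.13896346 0.0369357 ] [ 0.23836159 -0.4083923   0.30569633] [0.07331174 0.01316494 0.03010606] 0.05563240504800656
```

```bash
python3 -m pendant '[{"translation":[0,0,0.15],"angular":[0,0,0],"hand":-1},{"translation":[-0.5,-0.02,0],"angular":[0,0,0],"hand":-1},{"translation":[-1,-0.04,0],"angular":[0,0,0],"hand":-1},{"translation":[-1.5,-0.06,0],"angular":[0,0,0],"hand":-1},{"translation":[0,0,0],"angular":[0,0,0],"hand":-1}]'
python3 - <<'E'
from h import *
s=r.read_state();print(s['ee_pos'],s['ft_force'],s['torque'],s['width'])
snap('wrist','w13.png');i=snap('scene','s13.png');cv2.imwrite('pics/s13c.png',cv2.resize(i[140:240,260:360,::-1],None,fx=6,fy=6,interpolation=cv2.INTER_CUBIC))
E
```

```text
time: 23.7
ee_pos: [0.517, 0.1377, 0.0379]
eef_rot: [-0.017, 0.708, 0.017, 0.706]
ft_force: [-0.3, 0.4, -2.7]
width: 0.0553
[0.51696656 0.13769538 0.03789161] [-0.33248973  0.42686909 -2.7407249 ] [0.02581098 0.07920134 0.03328106] 0.05527123680190138
```

View pics/s13c.png

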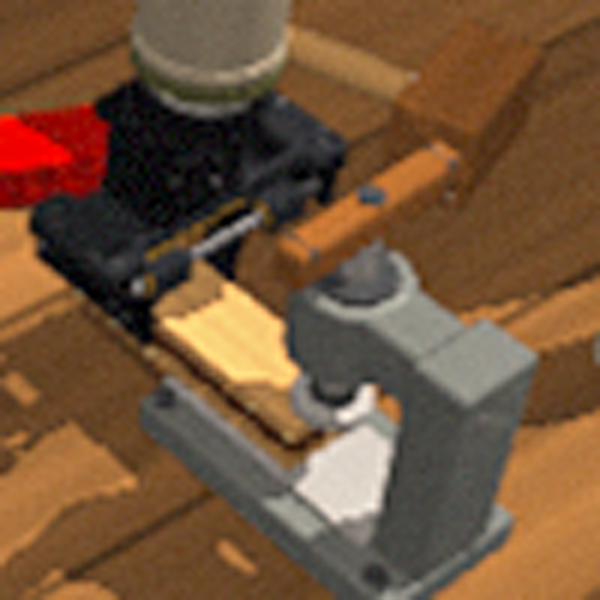

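It slides freely, and the weight of 2.7 N shows at the wrist. Continue out, then lift.

```bash
python3 -m pendant '[{"translation":[-1.5,-0.06,0],"angular":[0,0,0],"hand":-1},{"translation":[-1.5,-0.06,0],"angular":[0,0,0],"hand":-1},{"translation":[-1.5,-0.06,0],"angular":[0,0,0],"hand":-1},{"translation":[-1,-0.04,0],"angular":[0,0,0],"hand":-1},{"translation":[-0.3,0,1],"angular":[0,0,0],"hand":-1},{"translation":[0,0,2],"angular":[0,0,0],"hand":-1},{"translation":[0,0,2.5],"angular":[0,0,0],"hand":-1},{"translation":[0,0,2.5],"angular":[0,0,0],"hand":-1},{"translation":[0,0,2],"angular":[0,0,0],"hand":-1},{"translation":[0,0,0],"angular":[0,0,0],"hand":-1},{"translation":[0,0,0],"angular":[0,0,0],"hand":-1}]'
python3 - <<'E'
from h import *
s=r.read_state();print(s['ee_pos'],s['ft_force'],s['torque'],s['width'])
snap('wrist','w14.png');i=snap('scene','s14.png');cv2.imwrite('pics/s14c.png',cv2.resize(i[120:240,230:370,::-1],None,fx=5,fy=5,interpolation=cv2.INTER_CUBIC))
E
```

```text
time: 24.9
ee_pos: [0.462, 0.1356, 0.1386]
eef_rot: [-0.017, 0.707, 0.017, 0.707]
ft_force: [-0.6, 0.3, -2.9]
width: 0.0557
[0.46195139 0.13560357 0.13859039] [-0.59816504  0.29517235 -2.90132391] [0.00108913 0.09917509 0.01520391] 0.05569943767614289
```

View pics/s14c.png

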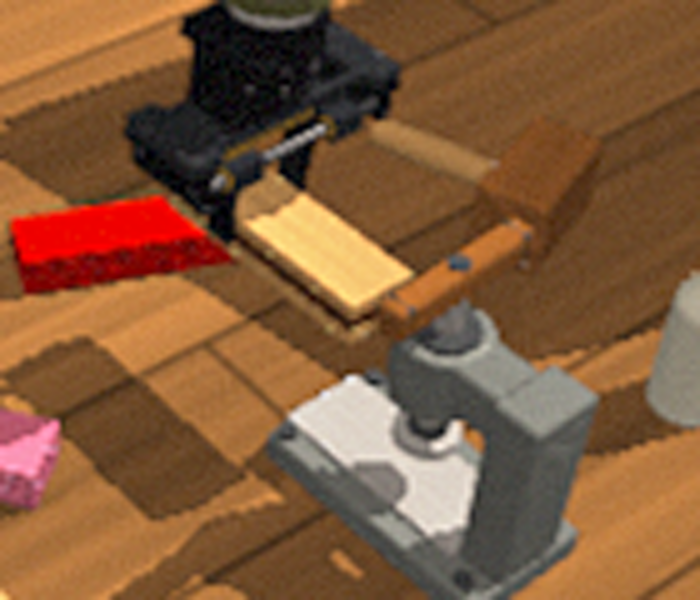

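View pics/w14.png

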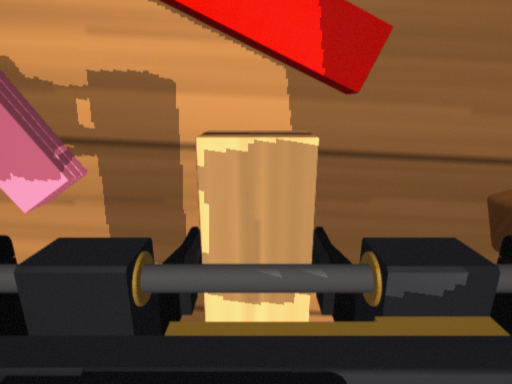

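Held level and clear of the press. Carry it to above the rack, sideways first.

```bash
python3 -m pendant '[{"translation":[0,-2,0],"angular":[0,0,0],"hand":-1},{"translation":[0,-3,0],"angular":[0,0,0],"hand":-1},{"translation":[0,-3.4,0],"angular":[0,0,0],"hand":-1},{"translation":[0,-3.4,0],"angular":[0,0,0],"hand":-1},{"translation":[1.5,-3.4,0],"angular":[0,0,0],"hand":-1},{"translation":[1.8,-3.4,0],"angular":[0,0,0],"hand":-1},{"translation":[1.8,-3.4,0],"angular":[0,0,0.3],"hand":-1},{"translation":[1.8,-3.4,0],"angular":[0,0,0.3],"hand":-1},{"translation":[1.8,-3.4,0],"angular":[0,0,0],"hand":-1},{"translation":[1.8,-3.4,0],"angular":[0,0,0],"hand":-1},{"translation":[1.8,-2.7,0],"angular":[0,0,0],"hand":-1},{"translation":[1.4,-1.4,-1],"angular":[0,0,0],"hand":-1},{"translation":[0,0,-1],"angular":[0,0,0],"hand":-1},{"translation":[0,0,0],"angular":[0,0,0],"hand":-1},{"translation":[0,0,0],"angular":[0,0,0],"hand":-1},{"translation":[0,0,0],"angular":[0,0,0],"hand":-1}]'
python3 - <<'E'
from h import *
s=r.read_state();y=R.from_quat(s['eef_rot']).as_matrix();print(s['ee_pos'],np.degrees(np.arctan2(y[1,1],y[0,1])),s['ft_force'],s['joint_positions'])
i=snap('top','t15.png');cv2.imwrite('pics/t15c.png',cv2.resize(i[90:210,290:410,::-1],None,fx=5,fy=5,interpolation=cv2.INTER_CUBIC))
i=snap('scene','s15.png');cv2.imwrite('pics/s15c.png',cv2.resize(i[180:320,140:290,::-1],None,fx=4.2,fy=4.2,interpolation=cv2.INTER_CUBIC))
snap('wrist','w15.png')
E
```

```text
time: 26.6
ee_pos: [0.5985, -0.2266, 0.1187]
eef_rot: [-0.021, 0.707, 0.021, 0.707]
ft_force: [0.0, 0.6, -2.8]
width: 0.0557
[ 0.59845181 -0.22658657  0.1187376 ] 93.41442031045108 [ 0.019722    0.57177345 -2.84988231] [-0.07378741  0.45780842  0.48245347  1.56001135 -0.22433605  1.17896618
  2.08269654]
```

View pics/t15c.png

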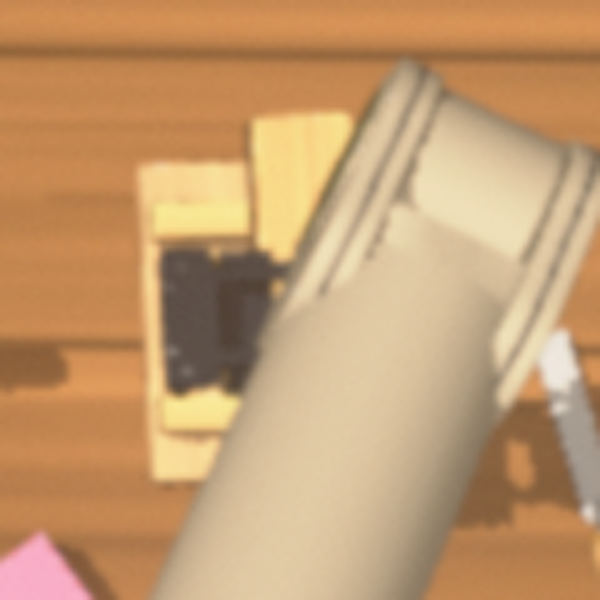

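View pics/s15c.png

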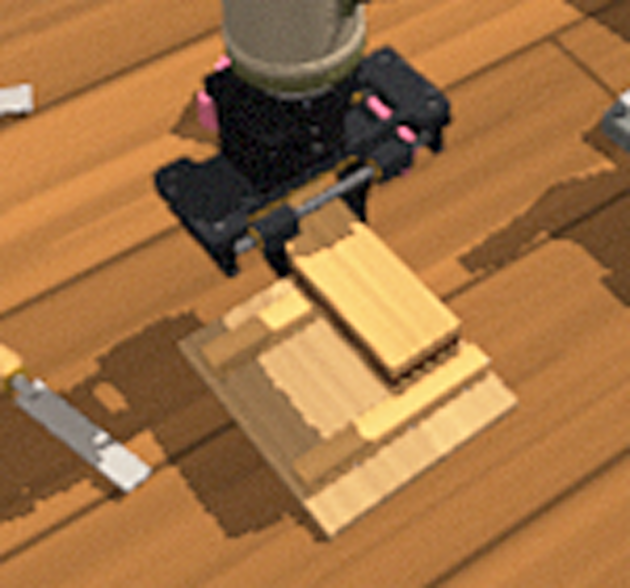

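View pics/w15.png

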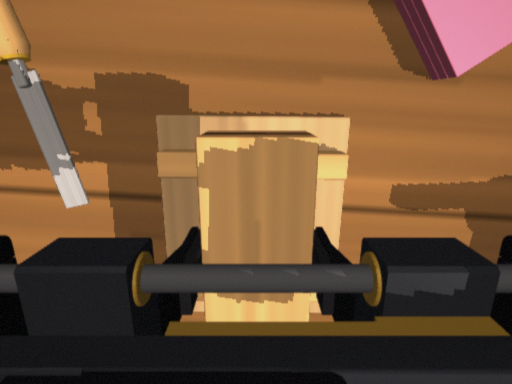

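Run:
```python
from h import *
A=lambda a,b,z:at_z('top',(90+(a-2)/5,290+(b-2)/5),z)[:2]
p,q=A(119,252,.148),A(112,350,.148);print(p,q,np.linalg.norm(p-q)); f=(p+q)/2
u=np.array([np.cos(np.radians(3)),np.sin(np.radians(3))]);print('center',f-.095*u)
c0,c3=A(163,137,.012),A(480,153,.012);print('rack corners',c0,c3)
```

```text
[ 0.72395958 -0.19320517] [ 0.72855335 -0.24853828] 0.05552346816805892
center [ 0.63138666 -0.22584364]
rack corners [ 0.72952282 -0.14048772] [ 0.52977476 -0.15172445]
```

```bash
python3 -m pendant '[{"translation":[0,-0.6,-2],"angular":[0,0,0],"hand":-1},{"translation":[0,0,-2],"angular":[0,0,0],"hand":-1},{"translation":[0,0,-2],"angular":[0,0,0],"hand":-1},{"translation":[0,0,-0.8],"angular":[0,0,0],"hand":-1},{"translation":[0,0,-0.4],"angular":[0,0,0],"hand":-1},{"translation":[0,0,-0.3],"angular":[0,0,0],"hand":-1},{"translation":[0,0,0],"angular":[0,0,0],"hand":-1}]'
python3 -m pendant '[{"translation":[0,0,-0.2],"angular":[0,0,0],"hand":-1},{"translation":[0,0,-0.1],"angular":[0,0,0],"hand":-1},{"translation":[0,0,0],"angular":[0,0,0],"hand":-1}]'
python3 - <<'E'
from h import *
s=r.read_state();print(s['ee_pos'],s['ft_force'],s['torque'])
i=snap('scene','s16.png');cv2.imwrite('pics/s16c.png',cv2.resize(i[180:320,140:290,::-1],None,fx=4.2,fy=4.2,interpolation=cv2.INTER_CUBIC))
E
```

```text
time: 27.45
ee_pos: [0.5988, -0.2335, 0.0439]
eef_rot: [-0.021, 0.707, 0.021, 0.707]
ft_force: [0.5, 0.4, -2.7]
width: 0.0555
time: 27.75
ee_pos: [0.5988, -0.2335, 0.041]
eef_rot: [-0.021, 0.707, 0.021, 0.707]
ft_force: [-1.6, 0.5, 1.1]
width: 0.0554
[ 0.59879528 -0.23353615  0.04095641] [-1.62280306  0.5010739   1.13478302] [ 0.15254455  0.27414102 -0.04746029]
```

View pics/s16c.png

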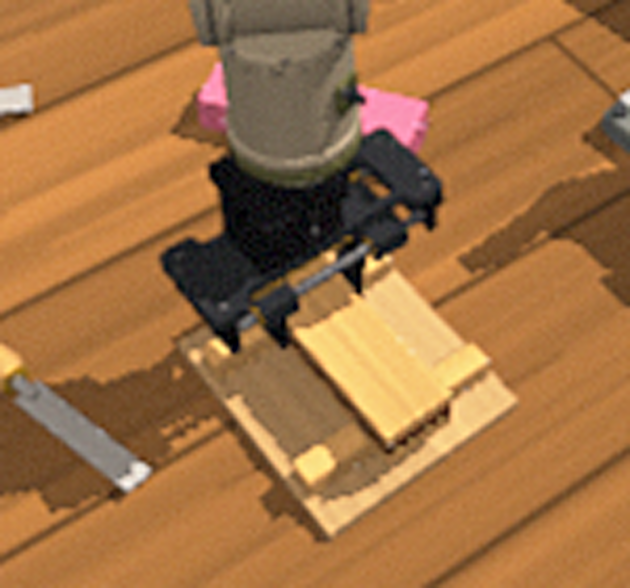

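The blank is on the battens: the wrist force went from -2.7 to +1.1 N. Release and lift straight up.

```bash
python3 -m pendant '[{"translation":[0,0,0],"angular":[0,0,0],"hand":1},{"translation":[0,0,0],"angular":[0,0,0],"hand":1},{"translation":[0,0,0],"angular":[0,0,0],"hand":1},{"translation":[0,0,0],"angular":[0,0,0],"hand":1},{"translation":[0,0,0],"angular":[0,0,0],"hand":1},{"translation":[0,0,0],"angular":[0,0,0],"hand":1},{"translation":[0,0,2],"angular":[0,0,0],"hand":1},{"translation":[0,0,3],"angular":[0,0,0],"hand":1},{"translation":[0,0,4],"angular":[0,0,0],"hand":1},{"translation":[0,0,4],"angular":[0,0,0],"hand":1},{"translation":[-3,0,4],"angular":[0,0,0],"hand":1},{"translation":[-4,0,3],"angular":[0,0,0],"hand":1},{"translation":[-4,0,0],"angular":[0,0,0],"hand":1},{"translation":[-4,0,0],"angular":[0,0,0],"hand":1},{"translation":[0,4,0],"angular":[0,0,0],"hand":1},{"translation":[0,4,0],"angular":[0,0,0],"hand":1},{"translation":[0,4,0],"angular":[0,0,0],"hand":1},{"translation":[0,0,0],"angular":[0,0,0],"hand":1},{"translation":[0,0,0],"angular":[0,0,0],"hand":1}]'
python3 - <<'E'
from h import *
s=r.read_state();print(s['ee_pos'],s['ft_force'])
i=snap('top','t17.png');cv2.imwrite('pics/t17c.png',cv2.resize(i[90:210,290:410,::-1],None,fx=5,fy=5,interpolation=cv2.INTER_CUBIC))
print('mark',[(d['point'],at_z('top',d['point'],.052)) for d in r.mark_of('top','blank_center')])
for k in('mallet_center','chisel_center','glue_center'):print(k,[d['point'] for d in r.mark_of('top',k)])
i=snap('scene','s17.png');cv2.imwrite('pics/s17c.png',cv2.resize(i[130:320,130:390,::-1],None,fx=3,fy=3,interpolation=cv2.INTER_CUBIC))
E
```

```text
time: 29.7
ee_pos: [0.4485, -0.113, 0.2406]
eef_rot: [-0.021, 0.707, 0.021, 0.707]
ft_force: [0.1, -0.9, -0.7]
width: 0.087
[ 0.44852555 -0.11300854  0.24057344] [ 0.05106644 -0.89639146 -0.65059053]
mark [([255.1, 229.1], array([0.31390039, 0.12302578, 0.052     ])), ([148.0, 351.0], array([ 0.64195623, -0.24034228,  0.052     ])), ([229.1, 307.9], array([ 0.39497049, -0.11183012,  0.052     ]))]
mallet_center [[201.2, 130.6]]
chisel_center [[190.4, 407.4]]
glue_center [[128.6, 141.9]]
```

View pics/t17c.png

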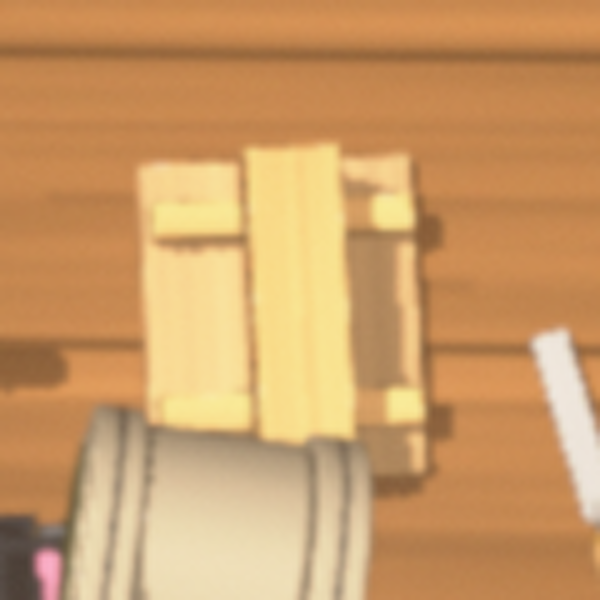

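View pics/s17c.png

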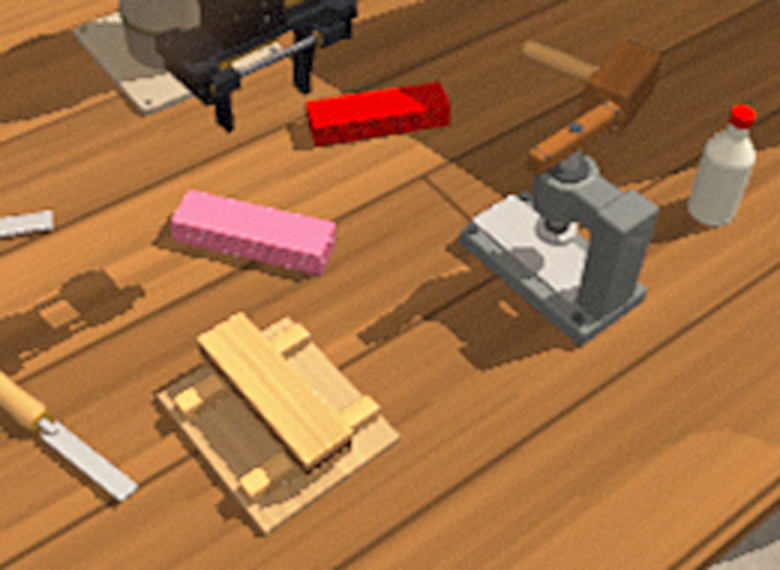

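View pics/t17.png

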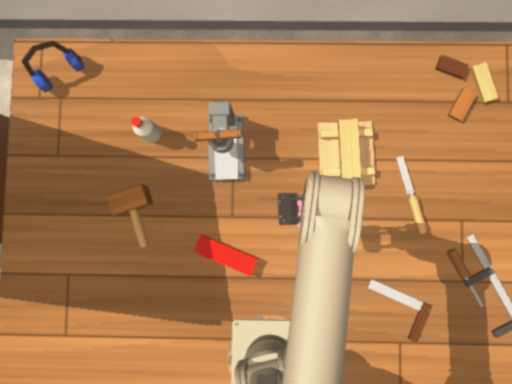

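Run:
```python
from h import *
A=lambda a,b,z:at_z('top',(90+(a-2)/5,290+(b-2)/5),z)[:2]
p,q,e=A(148,245,.07),A(142,339,.07),A(438,261,.07);e2=A(435,353,.07)
f=(p+q)/2;d=(p+q)/2-(e+e2)/2;d/=np.linalg.norm(d)
print(p,q,np.linalg.norm(p-q),np.degrees(np.arctan2(d[1],d[0])),'center',f-.095*d)
```

```text
[ 0.7259106  -0.20009305] [ 0.73016242 -0.25644396] 0.056511079675660006 2.971049004465606 center [ 0.63316421 -0.23319248]
```

The blank's centre is at (0.633, -0.233), against the rack's (0.632, -0.232), and its yaw of 3.0° matches the rack's ~3°. The press is open and the arm is clear. Handing in.

```bash
python3 -c "
from bench import r
print(r.close_job(), r.read_state()['time'])"
```

```text
the job is handed in; nothing more can be done
the job is handed in; nothing more can be done
```

The job is handed in at about 30 s of the 70 s allowed. The press is backed off and the blank lies in the middle of the drying rack; no verdict was reported.

- **Screw:** Counter-clockwise gave, so I backed the handle off about 183° (3.2 rad) in two grips. The blank was still in place at that point. I inferred the angle from the gripper's turn and the pictures, since the joint itself cannot be read.
- **Blank:** I drew it out level with about 3 N at the wrist. By the top camera it lies about 2 mm from the rack's middle, square to it within about 0.1°, across both battens. Its height and tilt were judged only from the contact height and the pictures.
- **Bystanders:** The mallet, chisel and glue bottle look unmoved. Their detected points shifted by at most 2.5 px (about 6 mm); I put that down to detector noise.

**What disagreed or failed:**
- My first grip on the handle closed on air. The scene camera showed the fingertips at about the height of the reported tool point, not 25 mm below it. I went 25 mm lower from then on, and the later grips held.
- The top and wrist cameras disagreed by about 7 mm on the handle's position along its bar, which did no harm.
- At the end the blank detector put the centre about 12 mm from the rack's middle, where measuring the edges gave 2 mm; both are within the 30 mm limit.

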